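# Glass onto the drying peg, fan on

## Robot

A 6-joint arm with a two-finger parallel gripper is mounted at the origin on the work surface. World frame = base frame: x ahead of the robot, y to its left, z up, the work surface at z = 0. Lengths are in m, angles in rad, forces in N, time in s.
With the tool pointing down it reaches from about 0.25 to 0.725 m from the base axis. Payload 4 kg.
Tool frame: the origin (TCP) lies on the centre line of the jaws, within the pads' length; the fingertips stand 22 mm ahead of it and the grasp point (between the pads) lies 3 mm ahead of it; z points along the fingers, y is the line along which they close (so a half turn about z gives the same grasp; the last joint's range is limited). The gripper opens to 85 mm and grips with 20 to 120 N. Pads are 22 mm wide; open, the fingers measure 114 mm over their backs; the gripper's body (76 mm by 85 mm) begins 54 mm behind the grasp point. The pads swing forward as they close: fully open they stand 13 mm farther back than shut.
Start: joints at [1.239, 0.241, 0.005, 1.335, 0, 1.571], TCP at [0.163, 0.473, 0.253] pointing down, gripper open.
Joint ranges: [-2.72, 2.72], [-1.05, 1.87], [-1.09, 1.28], [-1.99, 2.15], [-1.42, 1.44], [-3.14, 3.14]. Speed limits (rad/s): [2.79, 2.79, 3.14, 3.14, 3.14, 3.14].

## Interface

Orientations are given as a unit quaternion [x, y, z, w].
In Python, from workcell import bot gives the robot as it stands.
- The arm moves only by the shell command python3 -m inch 'ROWS'. ROWS is JSON, one flat list of numbers, 7 for each row, row after row: the shift along the world's x, y, z in mm, then the turn, a rotation vector about the world's x, y, z in rad, then the opening in per cent of the stroke, from 0 (shut) to 100 (fully open). A call has 1 to 8 rows; each row is the pose to reach, as a shift and turn from the pose commanded when the call began; what a row does not reach only later rows make up. A row lasts 1/12 s, in which the tool goes at most 41.7 mm and 7.16 degrees, less where a joint would pass 70% of its speed; a pose out of reach is approached as far as the arm can. A call with a gripper value outside its range is refused whole. The fingers move at their own pace and stop on an object; the grip force is fixed at half the most. Time passes only in rows, so rows that repeat a pose let the fingers close. It gives the time, the measured TCP pose, the force, the opening and the grip force at its end, in the units of the state.
- bot.get_obs(): the state, without advancing time (a new reading comes with each control period).
- bot.camera(name): name is "side" or "top"; returns the picture (480x640x3 uint8, blue, green, red); there is no depth.
- bot.camera_info(name): a dict with "intrinsics" (3x3 intrinsics, pixels), "camera_from_world" (4x4, takes a point from world to camera coordinates). Camera axes: x right, y down, z forward; pixel columns grow to the right and rows downward; lengths in m; the calibration is good to about 2 mm. A picture is of the moment at which its call begins. camera_info takes no time and is no camera call.
- bot.job_done(): hands the job in; it is judged then, once.
Trained networks look in the newest picture that a camera, given by its name, has taken for a name from the list of things; names that differ only in an ending like _2 or _b are one class to them, and where a whole thing is asked for, a point or a joint stands for the part that bears it (a point fixed in the world has none). Each returns a list of dicts, best first, with "confidence" (0 to 1); they miss things now and then, are a little off and sometimes report something else, mostly with a low value. They report only what shows in the picture. A call takes as long as a camera call. They do not tell look-alikes from the thing itself.
- bot.silhouettes(camera, target): "mask" (480x640 bool, what is visible of it) and "uv" ([column, row] in pixels, amid what is visible of it).
- bot.spot_point(camera, target): "uv" ([column, row] in pixels: a listed point, or the origin of a listed thing).
The state is a dict: "clock": time; "joint_pos": joint angles; "joint_vel": joint speeds; "tau": joint torques, N m; "eef_pos": TCP position; "tool_rot": TCP orientation; "ft_force": force on the tool from outside, world axes, zero at the start; "ft_torque": the same for the moment, N m; "grip_width": finger opening in m; "grasp_force": force on a finger pad.
Only numpy, scipy, OpenCV 4.12 (cv2) and the standard library are available. Lean on these libraries where they do the work, as an engineer would, in place of code of your own. Each camera call takes 0.05 s, during which the arm holds its last target. There are 200 camera calls.

## Task

The rinsed glass cup lying on the wire cradle has to dry: turn it mouth down and lower it gently over the upright peg of the wooden spool-shaped holder, until its floor rests on the peg, and let go of it. Then push the toggle on top of the little drying fan all the way over to on, away from the fan's grille. Never drop or bang the glass onto the holder, and leave the other things on the table where they are.

Things in the scene. Friction and masses are not known exactly. Their poses are not given: they have to be found in the camera images.
- cup: straight-sided clear glass cup, 52 mm outer diameter, 66 mm long, wall 3 mm, floor 5 mm thick, about 90 g; at the start it lies on its side on the cradle with its mouth roughly towards the robot. Origin: on the cup's axis, half way along. Its x axis runs along the cup from the mouth to the closed end (x points up when the cup is upside down)
- cup_floor (a point): centre of the inside of the cup's floor, 28 mm from the cup's origin towards the closed end, 61 mm from the rim
- cradle: fixed wire cradle standing on the mat: two level 8 mm bars 28 mm apart, 60 mm long along its x, tops 21 mm above its underside, on a 50 x 40 mm wooden foot. Origin: centre of its underside. The cup rests on the bars, its axis 43 mm above the cradle's underside and along the cradle's x
- mat: fixed pink plastic bead mat frame, 240 (x) x 260 (y) mm, rim 12 mm high, with a grey mat inside 6 mm high. Origin: centre of the underside
- holder: fixed wooden spool-shaped holder, 72 mm in diameter and 38 mm high, with a plain upright wooden peg on top, 34 mm in diameter and 70 mm long. It stands in front of the fan's grille. Origin: centre of the underside; z up
- peg_tip (a point): centre of the flat top of the peg, 108 mm above the table
- fan: fixed small white plastic drying fan, 100 (x) x 120 (y) x 95 (high) mm, round grille on its -x face. Origin: centre of the underside; its x axis points from the grille to its back
- fan_switch (a joint): angle of the toggle lever on the fan's top: 0 = off, leaning towards the grille (fan's -x); 1.0 rad = on, leaning to the back (fan's +x). It stays where it is left; needs about 1.5 N at the ball
- fan_switch_tip (a point): centre of the toggle's black ball, 26 mm in diameter, at the end of the 10 mm thick lever, 60 mm from its hinge
- fan_switch_axis (a point): centre of the toggle's hinge, 117 mm above the table; the hinge runs along the fan's y axis. It sits in a 70 (x) x 50 (y) x 25 mm block on the fan's top
- pliers: bystander: stainless split-ring pliers lying flat, about 125 mm long along x, 50 mm wide, 12 mm high; origin at the middle, underside
- case: bystander: compact clear and white plastic case with its flap fastened shut, 72 x 112 x 35 mm; origin at the centre of the underside
- jar: bystander: small amber glass jar with a metal lid, 48 mm diameter, 55 mm high; origin at the centre of the underside
- tube: bystander: clear plastic bead tube standing on the mat, 22 mm diameter, 60 mm high; origin at the centre of the underside
- tealight: bystander: shallow glass tealight holder standing upright beside the fan, 52 mm diameter, 24 mm high; origin at the centre of the underside
- bowl: bystander: terracotta bowl, 100 mm diameter, 35 mm high; origin at the centre of the underside
- spool: bystander: small dark wooden spool without a peg, 36 mm diameter, 40 mm high; origin at the centre of the underside
Not all that is in view belongs to the job. What is shaped like the cup but pink or yellow is not meant.

How it is judged:
On the way, in this order (a step that is already met when the one before it is completed fails the run):
1. the cup hangs mouth down on the peg, its floor resting on the peg's top, released (distance between cup_floor and peg_tip below 0.01 m and angle between cup's own x axis and vertical below 0.14 rad and linear speed of cup below 0.03 m/s and contact force between the fingers and cup below 0.2 N), for 0.2 s.
2. the fan's toggle is pushed over to on (beyond 0.85 rad) (value of joint fan_switch above 0.85 rad), for 0.2 s.
At the end, for the whole second after the job is handed in: The cup hangs upside down on the peg within 0.14 rad of plumb, the centre of its floor within 10 mm of the centre of the peg's top, at rest and not held; the fan's toggle stands beyond 0.85 rad of its 1.0 rad travel (all of step 1 and value of joint fan_switch above 0.85 rad); the robot touches nothing.
It fails at once if the glass is dropped or banged onto the holder (touches it while moving faster than 0.35 m/s) (contact force between cup and holder above 0.5 N and linear speed of cup above 0.35 m/s).
It fails at once if a bystander is moved by more than 30 mm (distance of any of pliers, case, jar, tube, tealight, bowl, spool from where it was at the start of the episode above 0.03 m).
It also fails if it takes over 58 s, if anything falls off the work surface, if the arm or the gripper's body presses on something with over 40 N, if the wrist force passes 120 N, or if a joint passes its speed limit or range.

## Working session

There is one attempt and no reset: what is moved stays moved. The work goes in short steps, Python scripts to look and compute and a shell command to move; the robot and the scene stay as the last step left them, time stands still between calls to the robot, and variables do not carry over. Pictures are saved under pics/ and viewed, at most 10 in all, crops included, and the job is handed in when it is done.

```bash
mkdir -p pics; ls; python3 - <<'E'
from workcell import bot
import cv2,numpy as np
o=bot.get_obs();print({k:np.round(v,3).tolist() for k,v in o.items()})
for c in("top","side"):
    cv2.imwrite(f"pics/{c}0.png",bot.camera(c));i=bot.camera_info(c);print(np.round(i["intrinsics"],1).tolist(),np.round(i["camera_from_world"],3).tolist())
    for t in("cup","cup_floor","cradle","holder","peg_tip","fan","fan_switch_tip","fan_switch_axis","tube","jar","tealight","case","bowl","pliers","spool"):
        print(c,t,[(np.round(d["uv"]).tolist(),round(d["confidence"],2)) for d in bot.spot_point(c,t)][:4])
E
```

```text
pics
{'clock': 0.0, 'joint_pos': [1.239, 0.241, 0.004, 1.335, 0.0, 1.571], 'joint_vel': [0.003, -0.001, 0.0, -0.0, -0.001, -0.001], 'tau': [0.001, -37.232, 25.241, 0.017, 0.0, 0.0], 'eef_pos': [0.163, 0.472, 0.252], 'tool_rot': [0.165, 0.986, -0.001, -0.0], 'ft_force': [0.2, 0.258, -0.079], 'ft_torque': [0.041, -0.016, 0.059], 'grasp_force': 0.0, 'grip_width': 0.086}
[[598.0, 0.0, 322.4], [0.0, 598.0, 241.4], [0.0, 0.0, 1.0]] [[0.011, -1.0, 0.024, -0.024], [-0.995, -0.014, -0.1, 0.576], [0.1, -0.023, -0.995, 1.612], [0.0, 0.0, 0.0, 1.0]]
top cup [([400.0, 318.0], 0.85), ([468.0, 220.0], 0.77), ([409.0, 265.0], 0.55)]
top cup_floor [([400.0, 301.0], 0.9), ([455.0, 216.0], 0.81), ([410.0, 257.0], 0.69), ([225.0, 280.0], 0.59)]
top cradle []
top holder [([232.0, 283.0], 0.93), ([193.0, 251.0], 0.67), ([226.0, 281.0], 0.66), ([393.0, 243.0], 0.45)]
top peg_tip [([224.0, 280.0], 0.9)]
top fan [([230.0, 232.0], 0.82)]
top fan_switch_tip [([225.0, 232.0], 0.44)]
top fan_switch_axis [([391.0, 242.0], 0.72), ([225.0, 222.0], 0.64)]
top tube [([229.0, 283.0], 0.66), ([360.0, 216.0], 0.38)]
top
[... 438 characters left out ...]
.96), ([423.0, 222.0], 0.81), ([351.0, 178.0], 0.63)]
side cup_floor [([367.0, 202.0], 0.87), ([317.0, 265.0], 0.16)]
side cradle [([377.0, 220.0], 0.61)]
side holder [([345.0, 349.0], 0.63)]
side peg_tip [([345.0, 314.0], 0.71)]
side fan [([287.0, 331.0], 0.92), ([291.0, 270.0], 0.45)]
side fan_switch_tip [([292.0, 270.0], 0.46)]
side fan_switch_axis [([282.0, 287.0], 0.92)]
side tube [([318.0, 236.0], 0.71), ([317.0, 264.0], 0.52)]
side jar [([404.0, 274.0], 0.68)]
side tealight [([287.0, 372.0], 0.61)]
side case [([396.0, 183.0], 0.9), ([319.0, 235.0], 0.67)]
side bowl [([275.0, 446.0], 0.59)]
side pliers [([318.0, 265.0], 0.71), ([347.0, 222.0], 0.66)]
side spool [([271.0, 256.0], 0.51)]
```

View pics/top0.png

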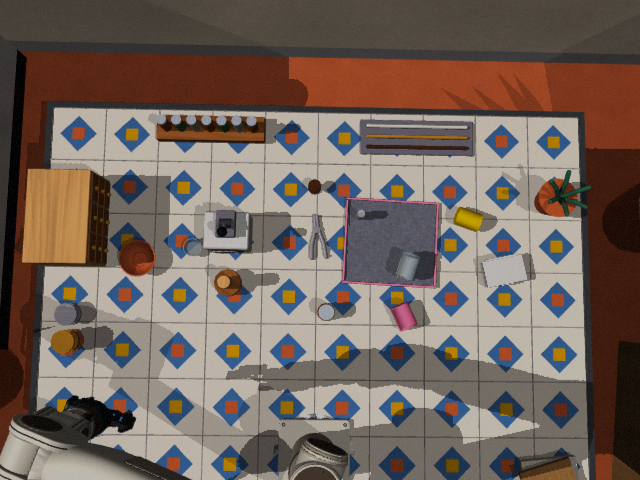

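View pics/side0.png

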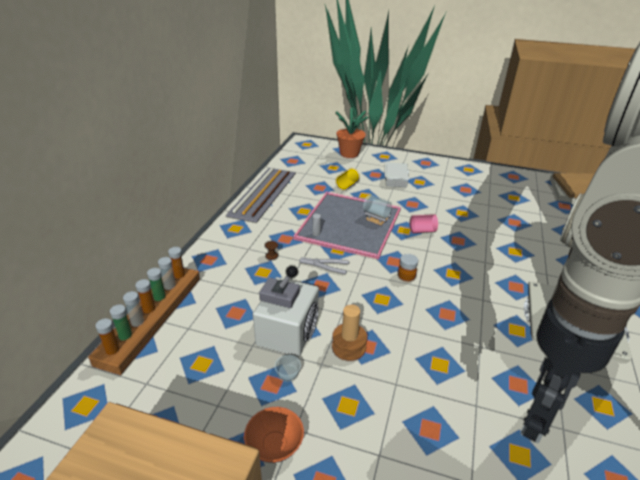

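The clear glass cup is at top (409,265) and side (378,210). The look-alikes are pink at top (400,318) / side (423,222), and yellow at top (468,220) / side (351,178). I choose the clear one on the cradle, on the mat, and check it in a close crop.

```bash
cat > h.py <<'E'
from workcell import bot
import cv2,numpy as np
C={c:bot.camera_info(c) for c in("top","side")}
P={c:C[c]["intrinsics"]@C[c]["camera_from_world"][:3] for c in C}
def tri(a,b):
    X=cv2.triangulatePoints(P["top"],P["side"],np.float64(a).reshape(2,1),np.float64(b).reshape(2,1))
    return (X[:3]/X[3]).ravel()
def onz(c,uv,z):  # ray meets height z
    M=P[c];H=np.c_[M[:,0],M[:,1],M[:,2]*z+M[:,3]]
    q=np.linalg.solve(H,[*uv,1]);return q[:2]/q[2]
def proj(c,X):
    q=P[c]@np.append(X,1);return q[:2]/q[2]
def best(c,t,near,f="spot_point"):
    L=[d for d in getattr(bot,f)(c,t) if np.hypot(*(np.array(d["uv"])-near))<15]
    return L[0] if L else None
E
python3 - <<'E'
from h import *
T=bot.camera("top");S=bot.camera("side")
for t,z,a,b in [("cup",.049,(409,265),(378,210)),("cup_floor",.049,(410,257),(367,202)),("peg_tip",.108,(224,280),(345,314)),("holder",0,(232,283),(345,349)),("fan",0,(230,232),(287,331)),("fan_switch_axis",.117,(225,222),(282,287)),("fan_switch_tip",.17,(225,230),(292,271)),("tealight",0,(192,249),(287,372)),("tube",.006,(360,216),(318,236)),("pliers",0,(317,231),(320,265)),("jar",0,(324,309),(404,274))]:
    r=[]
    for c,n in(("top",a),("side",b)):
        d=best(c,t,n); r.append(d["uv"] if d else None)
        print(t,c,np.round(r[-1],1) if d else "-",np.round(onz(c,r[-1] if d else n,z),4))
    if all(x is not None for x in r):print("   tri",np.round(tri(*r),4))
for c,n in(("top",(409,265)),("side",(378,210))):
    for d in bot.silhouettes(c,"cup"):
        v,u=np.nonzero(d["mask"]);print(c,d["uv"],round(d["confidence"],2),len(u),cv2.minAreaRect(np.c_[u,v].astype(np.float32)))
a=cv2.resize(T[225:305,340:460],(600,400),interpolation=2);b=cv2.resize(S[180:240,335:425],(600,400),interpolation=2)
cv2.imwrite("pics/cup1.png",cv2.resize(np.vstack([a,b]),(450,600)))
a=cv2.resize(T[200:300,180:260],(400,500),interpolation=2);b=cv2.resize(S[255:385,245:375],(400,500)[::1],interpolation=2)
cv2.imwrite("pics/fan1.png",np.hstack([a,b]))
E
```

```text
cup top [409.3 262.5] [ 0.52   -0.2521]
cup side [380.3 209.8] [ 0.4991 -0.2309]
   tri [ 0.5142 -0.2555  0.0333]
cup_floor top [410.1 255.5] [ 0.5391 -0.2543]
cup_floor side [365.8 203.5] [ 0.5457 -0.2502]
   tri [ 0.542  -0.2543  0.0466]
peg_tip top [223.9 281.9] [0.4596 0.239 ]
peg_tip side [350.7 309.9] [0.4617 0.2416]
   tri [0.4606 0.2394 0.106 ]
holder top [230.4 283.2] [0.4596 0.2361]
holder side [347.6 350.8] [0.46   0.2497]
   tri [ 0.4609  0.238  -0.0134]
fan top [229.  230.1] [0.6073 0.244 ]
fan side [289.2 331.4] [0.5927 0.2383]
   tri [0.6011 0.2421 0.0033]
fan_switch_axis top [223.7 221.3] [0.6163 0.2426]
fan_switch_axis side [279. 287.] [0.6136 0.2346]
   tri [0.6137 0.2412 0.1232]
fan_switch_tip top [223.5 230.3] [0.5866 0.2349]
fan_switch_tip side [291.1 269.1] [0.5869 0.2337]
   tri [0.5865 0.2347 0.171 ]
tealight top [190.7 251.8] [0.5451 0.3482]
tealight side [286.7 372.9] [0.558  0.3416]
   tri [0.5485 0.3475 0.0092]
tube top [361.4 214.8] [ 0.655  -0.1251]
tube side [316.6 238.8] [ 0.6422 -0.0956]
   tri [ 0.6563 -0.1278 -0.0184]
pliers top [315.9 232.8] [0.603
[... 348 characters left out ...]
0.78 505 ((467.41119384765625, 219.2130126953125), (27.384618759155273, 19.615388870239258), 22.61986541748047)
top [399.4, 319.3] 0.72 475 ((403.300048828125, 316.60003662109375), (25.491172790527344, 18.782970428466797), 63.43495178222656)
top [228.1, 229.8] 0.66 1975 ((228.0, 231.5), (43.0, 48.0), 90.0)
side [378.9, 207.9] 0.67 456 ((376.79998779296875, 206.6000213623047), (27.828041076660156, 17.708751678466797), 18.43494987487793)
side [349.1, 178.5] 0.67 369 ((346.4600524902344, 178.78001403808594), (16.200002670288086, 25.40000343322754), 53.13010025024414)
side [422.4, 224.3] 0.6 460 ((422.5, 224.0), (18.0, 27.0), 90.0)
side [316.8, 227.0] 0.16 185 ((316.5, 224.5), (21.0, 9.0), 90.0)
```

View pics/cup1.png

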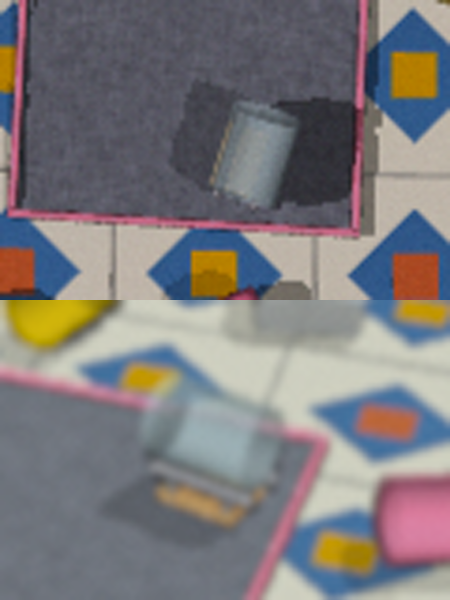

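View pics/fan1.png

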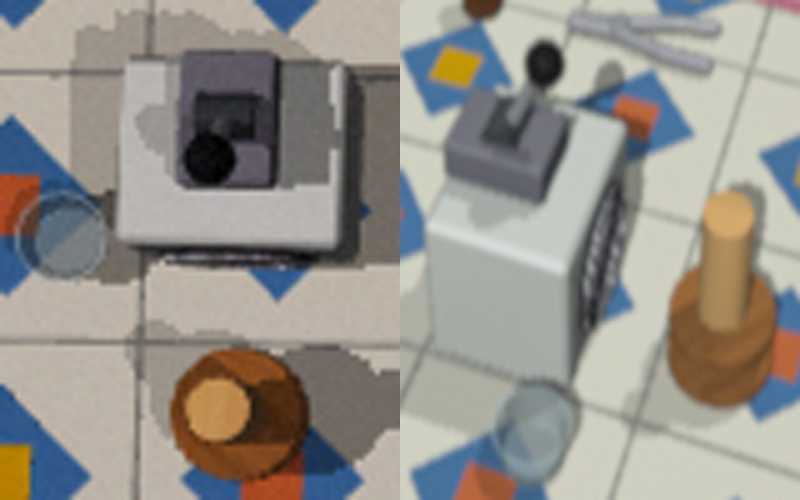

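The crop confirms the clear glass on the cradle, with its axis turned about -15° and the closed end away from the robot. The holder's peg is at top (224,282). The toggle leans toward the grille, with its ball at top (223,230). Next I fit the cup pose to both masks.

```bash
cat >> h.py <<'E'
from scipy.optimize import minimize
def fitcup(masks,p0,z=.049):
    a=np.linspace(0,2*np.pi,24,endpoint=False)
    def pts(p):
        x,y,w=p;ax=np.array([np.cos(w),np.sin(w),0]);s=np.array([-np.sin(w),np.cos(w),0])
        r=.026*(np.cos(a)[:,None]*s+np.sin(a)[:,None]*[0,0,1])
        return np.vstack([np.array([x,y,z])+e*.033*ax+r for e in(-1,1)])
    def cost(p):
        t=0
        for c,m in masks.items():
            k=8;uv=np.array([proj(c,X) for X in pts(p)]);o=np.array(bot_c[c])
            h=cv2.convexHull(np.float32((uv-o+25+.5)*k)).astype(np.int32);im=np.zeros((50*k,50*k),np.uint8);cv2.fillPoly(im,[h],1)
            u,v=o.astype(int)-25;b=cv2.resize(m[v:v+50,u:u+50].astype(np.uint8),None,fx=k,fy=k,interpolation=0)
            t+=1-(im&b).sum()/(im|b).sum()
        return t
    bot_c={c:np.round(np.mean(np.nonzero(m)[::-1],axis=1)).tolist() for c,m in masks.items()}
    return minimize(cost,p0,method="Nelder-Mead",options=dict(initial_simplex=np.array(p0)+np.r_[np.zeros((1,3)),np.diag([.01,.01,.1])],xatol=1e-4,fatol=1e-4))
E
python3 - <<'E'
from h import *
for k in range(2):
    m={}
    for c,n in(("top",(409,265)),("side",(378,210))):
        bot.camera(c);d=best(c,"cup",n,"silhouettes")
        if d:m[c]=d["mask"]
    for s in (m,*({c:m[c]} for c in m)):
        r=fitcup(s,[.51,-.25,-.27]);print(list(s),np.round(r.x,4),round(r.fun,3))
o=bot.get_obs();print(o["eef_pos"],o["tool_rot"])
E
```

```text
['top', 'side'] [ 0.5115 -0.2474 -0.2962] 0.135
['top'] [ 0.511  -0.2481 -0.306 ] 0.045
['side'] [ 0.5119 -0.2441 -0.2718] 0.051
['top', 'side'] [ 0.5116 -0.2459 -0.3186] 0.163
['top'] [ 0.5107 -0.2468 -0.3076] 0.084
['side'] [ 0.5122 -0.2445 -0.2981] 0.055
[0.16287811 0.47273755 0.25330647] [ 1.65154183e-01  9.86267761e-01 -5.64249457e-07 -9.91222152e-06]
```

```bash
python3 -m inch '[80,-160,40,0,0,0,100, 150,-300,50,0,0,0,100,150,-300,50,0,0,0,100,150,-300,50,0,0,0,100,150,-300,50,0,0,0,100,150,-300,50,0,0,0,100,150,-300,50,0,0,0,100,150,-300,50,0,0,0,100]'
python3 -m inch '[150,-290,0,0.06,0.2,0.03,100,150,-290,0,0.06,0.2,0.03,100,150,-290,0,0.06,0.2,0.03,100,150,-290,0,0.06,0.2,0.03,100,150,-290,0,0.06,0.2,0.03,100,150,-290,0,0.06,0.2,0.03,100,150,-290,0,0.06,0.2,0.03,100,150,-290,0,0.06,0.2,0.03,100]'
python3 - <<'E'
from h import *
from scipy.spatial.transform import Rotation as R
o=bot.get_obs();print(o["eef_pos"],R.from_quat(o["tool_rot"]).as_matrix().round(3).tolist(),o["joint_pos"])
a=np.array([np.cos(-.3),np.sin(-.3),0]);s=np.cross([0,0,1],a)
d=-np.sin(.52)*a-np.cos(.52)*np.array([0,0,1])
T=np.c_[np.cross(s,d),s,d]
print((R.from_matrix(T)*R.from_quat(o["tool_rot"]).inv()).as_rotvec().round(3))
g=np.array([.5115,-.247,.049])+.01*a
for k in(.103,.003):print(((g-k*d-o["eef_pos"])*1e3).round(1))
E
```

```text
clock: 3.97
eef_pos: [0.3105, 0.1762, 0.3031]
tool_rot: [0.165, 0.986, 0.0, 0.0]
ft_force: [1.2, 0.7, -0.3]
grip_width: 0.0852
grasp_force: 0.0
clock: 4.63
eef_pos: [0.461, -0.1146, 0.3024]
tool_rot: [0.15, 0.983, 0.013, -0.103]
ft_force: [0.9, 0.2, 0.5]
grip_width: 0.0856
grasp_force: 0.0
[ 0.46102791 -0.11464133  0.30236941] [[-0.934, 0.298, -0.199], [0.292, 0.955, 0.057], [0.207, -0.005, -0.978]] [-0.24737883  0.33849588  0.24388405  1.68434593  0.00617235  0.05497373]
[0.098 0.296 0.002]
[ 108.9 -150.4 -164. ]
[  61.4 -135.8 -250.8]
```

```bash
python3 -m inch '[109,-150,-164,0.098,0.296,0.002,100,109,-150,-164,0.098,0.296,0.002,100,109,-150,-164,0.098,0.296,0.002,100,109,-150,-164,0.098,0.296,0.002,100,109,-150,-164,0.098,0.296,0.002,100,109,-150,-164,0.098,0.296,0.002,100,109,-150,-164,0.098,0.296,0.002,100,109,-150,-164,0.098,0.296,0.002,100]'
python3 - <<'E'
from h import *
from scipy.spatial.transform import Rotation as R
T=bot.camera("top");S=bot.camera("side")
o=bot.get_obs();print(o["eef_pos"],R.from_quat(o["tool_rot"]).as_matrix().round(3).tolist(),o["joint_pos"])
for k in(0,.1):
  p=o["eef_pos"]+k*R.from_quat(o["tool_rot"]).as_matrix()[:,2];print(p,proj("top",p),proj("side",p))
a=cv2.resize(T[215:305,340:460],(600,450),interpolation=2);b=cv2.resize(S[150:240,325:445],(600,450),interpolation=2)
cv2.imwrite("pics/pre.png",cv2.resize(np.vstack([a,b]),(400,600)))
E
```

```text
clock: 5.3
eef_pos: [0.5675, -0.2625, 0.1302]
tool_rot: [0.144, 0.954, 0.041, -0.26]
ft_force: [-0.1, 0.1, 0.0]
grip_width: 0.0851
grasp_force: 0.0
[ 0.5691765  -0.26165867  0.13928509] [[-0.829, 0.294, -0.475], [0.254, 0.956, 0.147], [0.497, 0.001, -0.868]] [-0.40714924  1.03722795  0.96569495  2.01724074 -0.05288054 -0.09503954]
[ 0.5691765  -0.26165867  0.13928509] [418.88578149 241.17205118] [360.93748198 172.26554777]
[ 0.52168207 -0.24693302  0.0525243 ] [407.63179597 261.77663876] [373.82283535 204.49229106]
```

View pics/pre.png

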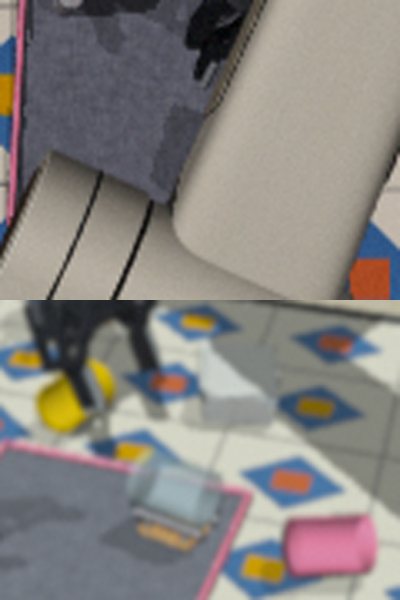

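The side view shows the fingers over the far end of the cup, which lies undisturbed at (378,210). The arm hides the cup in the top view.

```bash
python3 -m inch '[-12,4,-22,0,0,0,100,-24,7,-44,0,0,0,100,-24,7,-44,0,0,0,100,-24,7,-44,0,0,0,100]'; python3 - <<'E'
from h import *
from scipy.spatial.transform import Rotation as R
o=bot.get_obs();M=R.from_quat(o["tool_rot"]).as_matrix();print(o["eef_pos"],o["joint_pos"],M.round(3).tolist())
g=np.array([.5115,-.247,.049])+.01*np.array([.955,-.296,0]);print(((g-.003*M[:,2]-o["eef_pos"])*1e3).round(1))
E
```

```text
clock: 5.73
eef_pos: [0.545, -0.254, 0.0989]
tool_rot: [0.143, 0.956, 0.038, -0.253]
ft_force: [0.1, -1.1, 1.4]
grip_width: 0.0854
grasp_force: 0.0
[ 0.54500065 -0.25400199  0.09893814] [-0.410329    0.97287391  0.72939326  1.84227274 -0.05512707 -0.09868867] [[-0.831, 0.293, -0.473], [0.254, 0.956, 0.146], [0.495, 0.001, -0.869]]
[-22.5   3.6 -47.3]
```

```bash
python3 -m inch '[-11,2,-24,0,0,0,100,-22,4,-47,0,0,0,100,-22,4,-47,0,0,0,100,-22,4,-47,0,0,0,100]' && python3 -m inch '[0,0,0,0,0,0,40,0,0,0,0,0,0,40,0,0,0,0,0,0,40,0,0,0,0,0,0,40,0,0,0,0,0,0,40,0,0,0,0,0,0,40,0,0,0,0,0,0,40,0,0,0,0,0,0,40]'; python3 - <<'E'
from h import *
o=bot.get_obs();print(o["eef_pos"],o["joint_pos"],o["grip_width"],o["grasp_force"],o["ft_force"])
S=bot.camera("side")
cv2.imwrite("pics/grasp.png",cv2.resize(S[150:240,325:445],(600,450),interpolation=2))
E
```

```text
clock: 6.07
eef_pos: [0.5247, -0.2512, 0.0506]
tool_rot: [0.143, 0.956, 0.038, -0.253]
ft_force: [0.0, 0.3, 0.5]
grip_width: 0.0854
grasp_force: 0.0
clock: 6.73
eef_pos: [0.5255, -0.2519, 0.05]
tool_rot: [0.144, 0.956, 0.038, -0.252]
ft_force: [2.4, 0.0, 5.4]
grip_width: 0.0513
grasp_force: 61.7
[ 0.52549396 -0.25192864  0.04999892] [-0.418572    0.9602504   0.57394337  1.69595606 -0.05896654 -0.10498526] 0.05126671885599896 61.67943737306928 [2.43992507 0.00856708 5.44411507]
```

View pics/grasp.png

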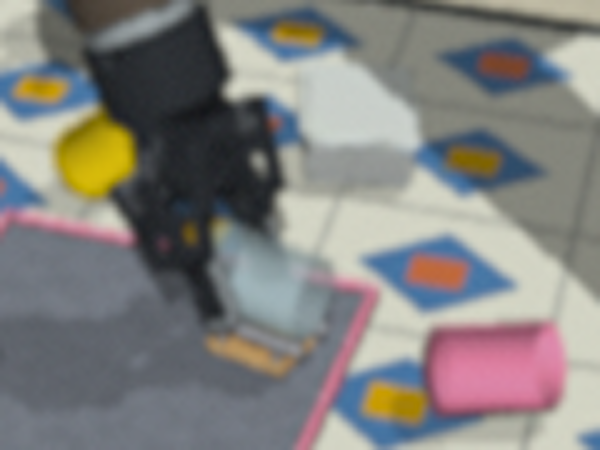

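```bash
python3 -m inch '[0,0,15,0,0,0,40,0,0,50,0,0,0,40,0,0,90,0,0,0,40,0,0,130,0,0,0,40,0,0,170,0,0,0,40,0,0,200,0,0,0,40,0,0,200,0,0,0,40]' && python3 -m inch '[-5,10,5,-0.03,-0.1,0,40,-10,20,10,-0.06,-0.2,0,40,-15,30,20,-0.09,-0.3,0,40,-20,45,30,-0.12,-0.4,0,40,-25,60,40,-0.15,-0.5,0,40,-30,75,50,-0.18,-0.6,0,40,-35,90,60,-0.21,-0.7,0,40,-40,100,60,-0.23,-0.75,0,40]' && python3 - <<'E'
from h import *
from scipy.spatial.transform import Rotation as R
o=bot.get_obs();print(o["joint_pos"],R.from_quat(o["tool_rot"]).as_matrix().round(3).tolist())
E
```

```text
clock: 7.37
eef_pos: [0.5249, -0.2517, 0.2559]
tool_rot: [0.144, 0.957, 0.037, -0.248]
ft_force: [-0.2, -0.5, -0.0]
grip_width: 0.0512
grasp_force: 62.7
clock: 8.03
eef_pos: [0.4827, -0.15, 0.3112]
tool_rot: [0.147, 0.98, -0.019, 0.135]
ft_force: [-0.7, 0.3, -0.3]
grip_width: 0.0511
grasp_force: 62.7
[-0.30322969  0.02841373 -0.13043906  1.1375916   0.00353252 -0.00549829] [[-0.92, 0.293, 0.26], [0.282, 0.956, -0.078], [-0.271, 0.002, -0.963]]
```

```bash
python3 -m inch '[-5,15,0,-0.03,-0.1,0,40,-10,30,0,-0.06,-0.2,0,40,-15,45,0,-0.09,-0.3,0,40,-20,60,0,-0.12,-0.4,0,40,-25,80,0,-0.15,-0.5,0,40,-30,100,0,-0.18,-0.6,0,40,-35,120,0,-0.21,-0.7,0,40,-40,120,0,-0.23,-0.75,0,40]' && python3 -m inch '[0,30,0,0,0,0.1,40,0,60,0,0,0,0.2,40,5,90,0,0,0,0.3,40,5,120,0,0,0,0.4,40,10,150,0,0,0,0.5,40,10,180,0,0,0,0.6,40,10,210,0,0,0,0.7,40,10,230,0,0,0,0.78,40]' && python3 - <<'E'
from h import *
from scipy.spatial.transform import Rotation as R
o=bot.get_obs();print(o["joint_pos"],R.from_quat(o["tool_rot"]).as_matrix().round(3).tolist())
E
```

```text
clock: 8.7
eef_pos: [0.4411, -0.028, 0.3061]
tool_rot: [0.125, 0.856, -0.072, 0.496]
ft_force: [1.3, -0.4, -1.6]
grip_width: 0.0515
grasp_force: 62.7
clock: 9.37
eef_pos: [0.4529, 0.201, 0.3081]
tool_rot: [-0.21, 0.84, 0.122, 0.486]
ft_force: [-0.5, -1.4, -0.3]
grip_width: 0.051
grasp_force: 62.8
[ 0.34747653 -0.34869231 -0.92030733 -0.04521462  0.12383771 -0.07037582] [[-0.44, -0.47, 0.765], [-0.234, 0.882, 0.408], [-0.867, 0.001, -0.499]]
```

```bash
cat >> h.py <<'E'
from scipy.spatial.transform import Rotation as R
R0=R.from_quat([.144,.956,.038,-.252]);p0=np.array([.5255,-.2519,.050])
PEG=np.array([.4606,.2394,.108])
AX=R0.inv().apply([np.cos(.3),-np.sin(.3),0]);CC=R0.inv().apply(np.array([.5115,-.247,.049])-p0)
CC[1]=0
def cup():
    o=bot.get_obs();q=R.from_quat(o["tool_rot"]);ax=q.apply(AX);c=o["eef_pos"]+q.apply(CC)
    return ax,c,c+.028*ax
E
python3 - <<'E'
from h import *
ax,c,f=cup();print(CC,ax.round(3),c,f,"shift to peg mm",((PEG-f)*1e3).round(1),"rot",np.cross(ax,[0,0,1]).round(3))
for k in ("top","side"):
    I=bot.camera(k)
    for t in("cup","cup_floor"):
        d=[(np.round(d["uv"],1).tolist(),round(d["confidence"],2)) for d in bot.spot_point(k,t) if np.hypot(*(d["uv"]-proj(k,f)))<45]
        print(k,t,proj(k,c if t=="cup" else f).round(1),d)
    if k=="top":A=cv2.resize(I[200:320,160:280],(400,400),interpolation=2)
    else:B=cv2.resize(I[200:350,270:420],(400,400),interpolation=2)
cv2.imwrite("pics/over.png",np.hstack([A,B]))
E
```

```text
[0.01240317 0.         0.00817679] [0.007 0.001 1.   ] [0.4536579  0.20143712 0.29322391] [0.45384524 0.201471   0.32122327] shift to peg mm [   6.8   37.9 -213.2] rot [ 0.001 -0.007  0.   ]
top cup [229.  282.1] [([229.6, 279.2], 0.95)]
top cup_floor [227.3 281.6] [([227.0, 278.8], 0.88)]
side cup [366.7 220.1] [([349.6, 179.0], 0.91), ([367.2, 222.2], 0.7)]
side cup_floor [367.8 206.6] [([337.7, 182.1], 0.94), ([365.5, 206.1], 0.71)]
```

View pics/over.png

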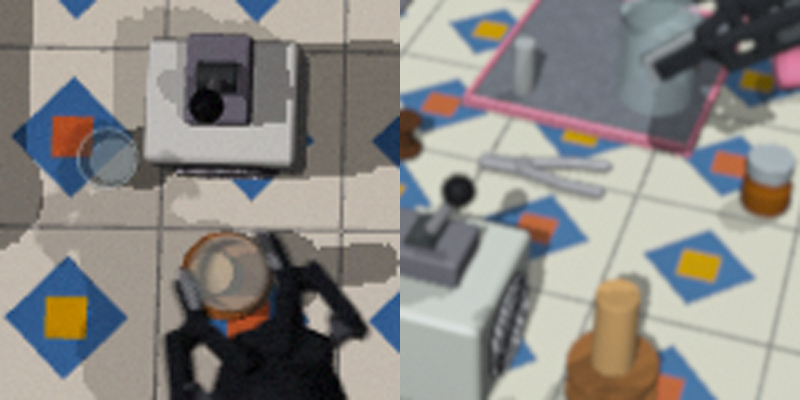

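```bash
python3 -m inch '[2,10,-10,0,0,0,40,4,20,-35,0,0,0,40,7,30,-65,0,0,0,40,7,38,-95,0,0,0,40,7,38,-115,0,0,0,40,7,38,-115,0,0,0,40,7,38,-115,0,0,0,40]' && python3 - <<'E'
from h import *
ax,c,f=cup();o=bot.get_obs();print(o["joint_pos"],ax.round(3),f,"shift",((PEG-f)*1e3).round(1))
for rep in range(2):
  for t in("cup","cup_floor","peg_tip"):
    r=[]
    for k in("top","side"):
        if t=="cup" or 1: bot.camera(k)
        pr=proj(k,{"cup":c,"cup_floor":f,"peg_tip":PEG}[t])
        L=[d["uv"] for d in bot.spot_point(k,t) if np.hypot(*(d["uv"]-pr))<15];r.append(L[0] if L else None)
        print(t,k,pr.round(1),np.round(L[0],1) if L else None)
    if all(x is not None for x in r):print("   tri",tri(*r).round(4))
m={}
for k in("top","side"):
    d=best(k,"cup",proj(k,c),"silhouettes")
    if d is not None: v,u=np.nonzero(d["mask"]);print(k,"mask",d["uv"],len(u),cv2.minAreaRect(np.c_[u,v].astype(np.float32)))
    I=bot.camera(k)
    u,v=proj(k,f).astype(int);X=cv2.resize(I[v-40:v+60,u-50:u+50],(400,400),interpolation=2)
    m[k]=X
cv2.imwrite("pics/above.png",np.hstack([m["top"],m["side"]]))
E
```

```text
clock: 10.25
eef_pos: [0.4638, 0.2385, 0.1945]
tool_rot: [-0.207, 0.843, 0.119, 0.482]
ft_force: [-0.8, 0.7, -0.8]
grip_width: 0.0511
grasp_force: 62.9
[ 0.46760352  0.0145798  -1.08705385 -0.57036775  0.01356653 -0.00690082] [0.015 0.006 1.   ] [0.46486792 0.23899183 0.20769262] shift [ -4.3   0.4 -99.7]
cup top [220. 279.] [220.6 278. ]
cup side [351.8 280.5] [352.8 281.1]
   tri [0.4654 0.2374 0.1774]
cup_floor top [218.2 278.4] [219.4 276.2]
cup_floor side [352.4 268.8] [349.9 271.5]
   tri [0.4702 0.2375 0.1989]
peg_tip top [223.8 281.5] [223.9 281.3]
peg_tip side [351.5 309.3] [350.5 311.2]
   tri [0.4617 0.2398 0.1027]
cup top [220. 279.] [218.4 276.3]
cup side [351.8 280.5] [352.2 281.1]
   tri [0.4679 0.2421 0.1811]
cup_floor top [218.2 278.4] [218.1 277.5]
cup_floor side [352.4 268.8] [352.2 268.8]
   tri [0.4663 0.2392 0.2078]
peg_tip top [223.8 281.5] [226.6 281.6]
peg_tip side [351.5 309.3] [348.3 315.2]
   tri [0.4634 0.2354 0.0865]
top mask [220.0, 277.6] 384 ((218.80001831054688, 279.1000061035156), (22.360679626464844, 20.124608993530273), 63.43495178222656)
side mask [351.4, 278.0] 827 ((350.8883361816406, 280.5634460449219), (26.788890838623047, 43.745689392089844), 4.085616588592529)
```

View pics/above.png

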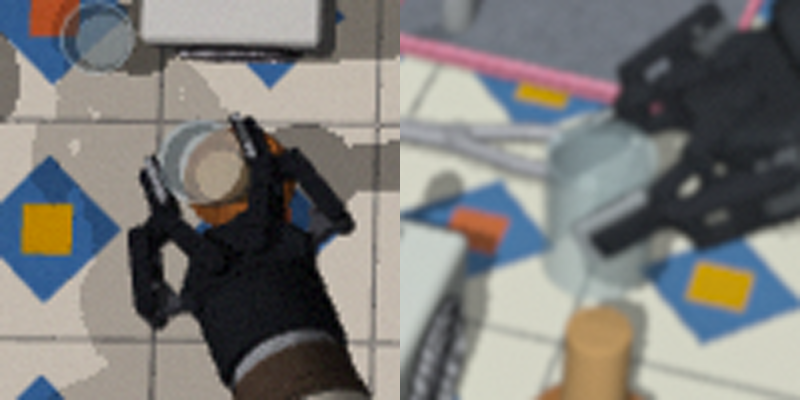

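The pictures show the cup mouth down and plumb just above the peg, its centre about 4 mm too far in +x. Joint 3 is near its limit, so I yaw the tool to give it room before lowering.

```bash
python3 -m inch '[0,0,10,0,0,0.1,40,0,0,20,0,0,0.2,40,-2,0,20,0,0,0.3,40,-4,0,20,0,0,0.4,40,-4,0,20,0,0,0.5,40,-4,0,20,0,0,0.6,40,-4,0,20,0,0,0.7,40,-4,0,20,0,0,0.7,40]' && python3 - <<'E'
from h import *
ax,c,f=cup();o=bot.get_obs();print(o["joint_pos"],ax.round(3),f,"shift",((PEG-f)*1e3).round(1))
E
```

```text
clock: 12.32
eef_pos: [0.4633, 0.2375, 0.2165]
tool_rot: [-0.483, 0.72, 0.278, 0.413]
ft_force: [2.7, -0.1, -0.4]
grip_width: 0.0515
grasp_force: 63.0
[ 0.03357292  0.10199786 -0.7525968   0.1047396   0.90752446 -0.84239744] [0.007 0.011 1.   ] [0.46376152 0.23856834 0.22969269] shift [  -3.2    0.8 -121.7]
```

```bash
python3 -m inch '[-3,1,-10,0,0,0,40,-3,1,-25,0,0,0,40,-3,1,-40,0,0,0,40,-3,1,-52,0,0,0,40,-3,1,-52,0,0,0,40,-3,1,-52,0,0,0,40]' && python3 - <<'E'
from h import *
ax,c,f=cup();o=bot.get_obs();print(o["joint_pos"],ax.round(3),f,"shift",((PEG-f)*1e3).round(1))
A=[];B=[]
for rep in range(3):
  r={}
  for t in("cup","cup_floor"):
    for k in("top","side"):
        bot.camera(k);pr=proj(k,{"cup":c,"cup_floor":f}[t])
        L=[d["uv"] for d in bot.spot_point(k,t) if np.hypot(*(d["uv"]-pr))<15]
        if L:r[t,k]=L[0]
    if (t,"top") in r and (t,"side") in r:print(t,tri(r[t,"top"],r[t,"side"]).round(4),"pred",(c if t=="cup" else f).round(4))
m={}
for k in("top","side"):
    I=bot.camera(k)
    u,v=proj(k,f).astype(int);m[k]=cv2.resize(I[v-30:v+50,u-40:u+40],(400,400),interpolation=2)
cv2.imwrite("pics/above2.png",np.hstack([m["top"],m["side"]]))
E
```

```text
clock: 12.82
eef_pos: [0.4564, 0.2402, 0.1633]
tool_rot: [-0.483, 0.72, 0.278, 0.413]
ft_force: [0.6, -0.4, -0.5]
grip_width: 0.0511
grasp_force: 63.0
[ 0.04121983  0.21202864 -0.83577115 -0.09476139  0.90376125 -0.83285489] [0.008 0.011 1.   ] [0.45688671 0.24123764 0.17642591] shift [  3.7  -1.8 -68.4]
cup [0.4673 0.2379 0.1344] pred [0.4567 0.2409 0.1484]
cup_floor [0.4625 0.241  0.177 ] pred [0.4569 0.2412 0.1764]
cup [0.462  0.2368 0.1388] pred [0.4567 0.2409 0.1484]
cup_floor [0.4605 0.2428 0.1744] pred [0.4569 0.2412 0.1764]
cup [0.462  0.2373 0.1349] pred [0.4567 0.2409 0.1484]
cup_floor [0.4643 0.2447 0.1765] pred [0.4569 0.2412 0.1764]
```

View pics/above2.png

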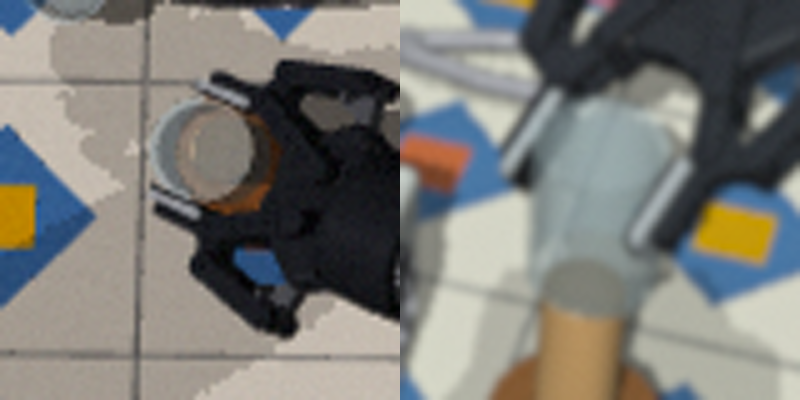

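```bash
python3 - <<'E'
from h import *
o=bot.get_obs();print(o["eef_pos"])
ax,c,f=cup()
f=np.array([.45689,.24124,.1764])
for k in("top","side"):
    u0=proj(k,f).astype(int)-[40,30]
    for n,X in(("peg",PEG),("closed end",f+[0,0,.005]),("rim",f-[0,0,.061])):print(k,n,((proj(k,X)-u0+.5)*5).round(0))
    I=bot.camera(k)
    for d in bot.silhouettes(k,"cup"):
        if np.hypot(*(np.array(d["uv"])-proj(k,c)))<15:
            v,u=np.nonzero(d["mask"]);print("mask crop", ((np.array([u.min(),u.max(),v.min(),v.max()])-[u0[0]]*2-[0]*0 if False else np.r_[np.array([u.min(),u.max()+1])-u0[0],np.array([v.min(),v.max()+1])-u0[1]])*5))
E
```

```text
[0.45716871 0.23992835 0.16387774]
top peg [226. 150.]
top closed end [201. 153.]
top rim [220. 157.]
mask crop [145 270 100 205]
side peg [185. 284.]
side closed end [205. 145.]
side rim [194. 275.]
mask crop [125 270 100 315]
```

```bash
python3 -m inch '[4,0,0,0,0,0,40,4,0,-8,0,0,0,40,4,0,-18,0,0,0,40,4,0,-28,0,0,0,40,4,0,-38,0,0,0,40,4,0,-48,0,0,0,40,4,0,-55,0,0,0,40,4,0,-55,0,0,0,40]' && python3 - <<'E'
from h import *
ax,c,f=cup();o=bot.get_obs();print(o["joint_pos"],ax.round(3),f,"shift",((PEG-f)*1e3).round(1),o["ft_force"],o["ft_torque"])
E
```

```text
clock: 14.98
eef_pos: [0.4608, 0.2398, 0.1074]
tool_rot: [-0.483, 0.72, 0.279, 0.412]
ft_force: [-0.7, -0.2, -1.6]
grip_width: 0.0513
grasp_force: 63.0
[ 0.03973212  0.36998726 -0.87518202 -0.28870819  0.90484539 -0.83574095] [0.009 0.011 1.   ] [0.46126942 0.24090952 0.12055378] shift [ -0.7  -1.5 -12.6] [-0.69405944 -0.17747845 -1.55657071] [-0.9640808   0.39101291  0.04025139]
```

```bash
python3 -m inch '[0,0,-3,0,0,0,40,0,0,-6,0,0,0,40,0,0,-9,0,0,0,40,0,0,-9,0,0,0,40]' && python3 -m inch '[0,0,-1,0,0,0,40,0,0,-2,0,0,0,40,0,0,-2,0,0,0,40]'
```

```text
clock: 15.32
eef_pos: [0.4612, 0.2399, 0.0997]
tool_rot: [-0.483, 0.72, 0.278, 0.413]
ft_force: [-0.6, -0.3, -1.7]
grip_width: 0.0513
grasp_force: 63.0
clock: 15.57
eef_pos: [0.4612, 0.2399, 0.098]
tool_rot: [-0.483, 0.72, 0.278, 0.413]
ft_force: [1.1, -0.2, -1.5]
grip_width: 0.0514
grasp_force: 63.0
```

```bash
python3 -m inch '[0,0,-1,0,0,0,40,0,0,-1,0,0,0,40]'
```

```text
clock: 15.73
eef_pos: [0.4612, 0.2399, 0.0969]
tool_rot: [-0.483, 0.72, 0.278, 0.413]
ft_force: [0.2, -0.1, -0.1]
grip_width: 0.0513
grasp_force: 63.0
```

Predicted contact is at TCP z≈0.095. I continue in 1 mm steps.

```bash
for i in 1; do python3 -m inch '[0,0,-1,0,0,0,40,0,0,-1,0,0,0,40]' | sed -n 2,4p; python3 -m inch '[0,0,-1,0,0,0,40,0,0,-1,0,0,0,40]'| sed -n 2,4p; python3 -m inch '[0,0,-1,0,0,0,40,0,0,-1,0,0,0,40]'| sed -n 2,4p; done
```

```text
eef_pos: [0.4611, 0.2399, 0.0958]
tool_rot: [-0.483, 0.72, 0.278, 0.413]
ft_force: [-0.3, -0.0, -1.0]
eef_pos: [0.4613, 0.2401, 0.0952]
tool_rot: [-0.484, 0.719, 0.278, 0.414]
ft_force: [0.5, 0.3, 1.6]
eef_pos: [0.4615, 0.2403, 0.0951]
tool_rot: [-0.484, 0.719, 0.279, 0.414]
ft_force: [-2.4, -3.1, 5.0]
```

Contact at TCP z≈0.095 with +5 N. Release.

```bash
python3 -m inch '[0,0,1,0,0,0,45,0,0,1,0,0,0,60,0,0,1,0,0,0,63,0,0,1,0,0,0,70,0,0,1,0,0,0,80,0,0,1,0,0,0,85,0,0,1,0,0,0,85,0,0,1,0,0,0,85]'; python3 - <<'E'
from h import *
m={};o=bot.get_obs();M=R.from_quat(o["tool_rot"]).as_matrix();print(M[:,2],o["eef_pos"],o["joint_pos"])
for k in("top","side"):
    I=bot.camera(k);u,v=proj(k,PEG).astype(int);m[k]=cv2.resize(I[v-40:v+40,u-40:u+40],(400,400),interpolation=2)
cv2.imwrite("pics/rel.png",np.hstack([m["top"],m["side"]]))
for t,X in(("cup",PEG-[0,0,.028]),("cup_floor",PEG)):
    r=[]
    for k in("top","side"):
        L=[d["uv"] for d in bot.spot_point(k,t) if np.hypot(*(d["uv"]-proj(k,X)))<15];r+=L[:1]
    if len(r)==2:print(t,tri(*r).round(4))
E
```

```text
clock: 16.9
eef_pos: [0.4611, 0.2399, 0.0948]
tool_rot: [-0.483, 0.72, 0.278, 0.413]
ft_force: [0.0, 0.6, 0.1]
grip_width: 0.0728
grasp_force: 0.0
[ 0.32576642  0.80006883 -0.50375203] [0.4611431  0.23991688 0.09480186] [ 0.03976225  0.40826295 -0.88438336 -0.33879265  0.90509957 -0.83569154]
cup [0.4671 0.2399 0.0721]
cup_floor [0.4662 0.2448 0.1056]
```

View pics/rel.png

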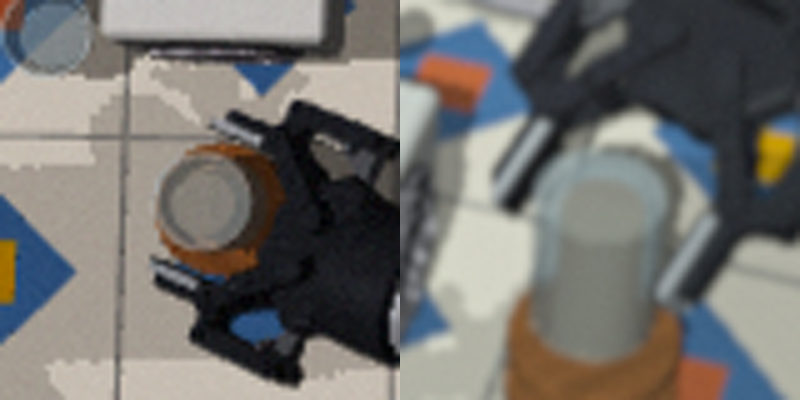

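The cup hangs plumb on the peg at crop (205,205) in the top view, with the fingers clear on both sides. I back out along the tool axis and work out the toggle approach.

```bash
python3 -m inch '[-5,-12,7.5,0,0,0,85,-10,-24,15,0,0,0,85,-18,-44,28,0,0,0,85,-26,-64,40,0,0,0,85,-34,-84,53,0,0,0,85,-42,-104,65,0,0,0,85,-42,-104,100,0,0,0,85,-42,-104,140,0,0,0,85]'; python3 - <<'E'
from h import *
o=bot.get_obs();print(o["joint_pos"],o["eef_pos"])
T=np.array([[-1,0,0],[0,1,0],[0,0,-1.]]).T
rv=(R.from_matrix(T)*R.from_quat(o["tool_rot"]).inv()).as_rotvec();print("rotvec",rv.round(3))
G={"cup":PEG-[0,0,.028],"cup_floor":PEG,"fan_switch_tip":[.5865,.2347,.171],"fan_switch_axis":[.614,.241,.117]}
for i in range(3):
  for t,X in G.items():
    r=[]
    for k in("top","side"):
        bot.camera(k)
        r+=[d["uv"] for d in bot.spot_point(k,t) if np.hypot(*(d["uv"]-proj(k,X)))<15][:1]
    if len(r)==2:print(t,tri(*r).round(4))
    elif t=="fan_switch_tip":print(t,[np.round(x,1) for x in r])
E
```

```text
clock: 17.87
eef_pos: [0.4179, 0.135, 0.2344]
tool_rot: [-0.481, 0.722, 0.279, 0.412]
ft_force: [2.2, -0.3, -0.0]
grip_width: 0.0724
grasp_force: 0.0
[-0.26932516  0.04835384 -0.68996731  0.63543325  1.03001177 -1.33404022] [0.41793396 0.13499352 0.23435909]
rotvec [-0.617  0.91  -1.063]
cup [0.4634 0.2337 0.0657]
cup_floor [0.4661 0.2455 0.1062]
fan_switch_tip [0.5854 0.2427 0.1705]
fan_switch_axis [0.6158 0.2378 0.1227]
cup [0.4663 0.2459 0.0776]
cup_floor [0.4664 0.24   0.1042]
fan_switch_tip [0.5856 0.2391 0.1696]
fan_switch_axis [0.6094 0.2421 0.1238]
cup [0.4595 0.2449 0.0851]
cup_floor [0.4596 0.2421 0.1102]
fan_switch_tip [0.5853 0.2411 0.1782]
fan_switch_axis [0.6147 0.2346 0.1192]
```

```bash
python3 -m inch '[0,0,20,-0.04,0.06,-0.07,60,0,0,40,-0.08,0.12,-0.14,40,0,0,60,-0.12,0.18,-0.21,20,0,0,80,-0.16,0.24,-0.28,0,0,0,80,-0.2,0.3,-0.35,0,0,0,80,-0.24,0.36,-0.42,0,0,0,80,-0.28,0.42,-0.49,0,0,0,80,-0.31,0.455,-0.53,0]' && python3 -m inch '[20,10,0,-0.04,0.06,-0.07,0,40,20,0,-0.08,0.12,-0.14,0,60,40,0,-0.12,0.18,-0.21,0,80,60,0,-0.16,0.24,-0.28,0,100,80,0,-0.2,0.3,-0.35,0,120,100,0,-0.24,0.36,-0.42,0,125,103,0,-0.28,0.42,-0.49,0,125,103,0,-0.31,0.455,-0.53,0]'; python3 - <<'E'
from h import *
o=bot.get_obs();print(o["joint_pos"],o["eef_pos"],R.from_quat(o["tool_rot"]).as_matrix().round(3).tolist())
E
```

```text
clock: 20.93
eef_pos: [0.4191, 0.1364, 0.3162]
tool_rot: [-0.262, 0.927, 0.149, 0.223]
ft_force: [0.1, 0.3, -1.0]
grip_width: 0.0001
grasp_force: 0.0
clock: 21.6
eef_pos: [0.5454, 0.2412, 0.313]
tool_rot: [-0.005, 1.0, -0.001, -0.002]
ft_force: [-0.5, -0.8, -0.5]
grip_width: -0.0001
grasp_force: 0.0
[ 4.16569007e-01  4.33059819e-01  4.31642563e-01  1.57479800e+00
 -5.61863160e-04  4.07287466e-01] [0.54541469 0.24115319 0.31301242] [[-1.0, -0.009, -0.005], [-0.009, 1.0, -0.003], [0.005, -0.003, -1.0]]
```

```bash
python3 -m inch '[0,0,-25,0,0,0,0,0,-1,-55,0,0,0,0,0,-1,-85,0,0,0,0,0,-1,-110,0,0,0,0,0,-1,-130,0,0,0,0,0,-1,-136,0,0,0,0,0,-1,-136,0,0,0,0]' && python3 -m inch '[8,0,0,0,0,0,0,16,0,0,0,0,0,0,24,0,0,0,0,0,0,32,0,0,0,0,0,0,40,0,0,0,0,0,0,48,0,0,0,0,0,0,56,0,0,0,0,0,0,60,0,0,0,0,0,0]' && python3 -m inch '[4,0,0,0,0,0,0,8,0,0,0,0,0,0,12,0,0,0,0,0,0,16,0,0,0,0,0,0,16,0,0,0,0,0,0]'
```

```text
clock: 22.18
eef_pos: [0.5428, 0.2374, 0.1766]
tool_rot: [-0.005, 1.0, -0.001, -0.003]
ft_force: [0.2, -0.5, 0.6]
grip_width: -0.0001
grasp_force: 0.0
clock: 22.85
eef_pos: [0.6059, 0.2379, 0.179]
tool_rot: [-0.005, 1.0, -0.0, 0.0]
ft_force: [-0.4, -0.3, -0.3]
grip_width: 0.0002
grasp_force: 0.5
clock: 23.27
eef_pos: [0.6164, 0.2377, 0.1782]
tool_rot: [-0.005, 1.0, -0.001, -0.005]
ft_force: [-11.3, -0.3, 2.8]
grip_width: -0.0001
grasp_force: 5.8
```

Force rose to -11 N, so the lever is at its stop. I back off, rise and check.

```bash
python3 -m inch '[-8,0,0,0,0,0,0,-25,0,0,0,0,0,0,-40,0,5,0,0,0,0,-50,0,30,0,0,0,0,-60,0,60,0,0,0,0,-80,-20,95,0,0,0,0,-110,-50,120,0,0,0,0,-140,-85,120,0,0,0,0]' && python3 -m inch '[-20,-40,0,0,0,0,0,-40,-80,0,0,0,0,0,-60,-120,0,0,0,0,0,-80,-160,0,0,0,0,0,-80,-200,0,0,0,0,0,-80,-200,0,0,0,0,0,-80,-200,0,0,0,0,0]' && python3 - <<'E'
from h import *
G={"cup":PEG-[0,0,.028],"cup_floor":PEG,"fan_switch_tip":[.642,.24,.17],"fan_switch_axis":[.614,.241,.117]}
for i in range(3):
  for t,X in G.items():
    r=[]
    for k in("top","side"):
        bot.camera(k)
        L=[d["uv"] for d in bot.spot_point(k,t)]; r+=[u for u in L if np.hypot(*(u-proj(k,X)))<15][:1]
    print(t,tri(*r).round(4) if len(r)==2 else r)
print(bot.get_obs()["clock"])
E
```

```text
clock: 23.93
eef_pos: [0.4912, 0.1642, 0.3023]
tool_rot: [-0.006, 1.0, 0.001, 0.005]
ft_force: [1.4, -0.2, 1.1]
grip_width: 0.0002
grasp_force: 0.0
clock: 24.52
eef_pos: [0.4092, -0.0393, 0.2983]
tool_rot: [-0.002, 1.0, -0.001, 0.001]
ft_force: [0.6, -0.2, -0.3]
grip_width: 0.0001
grasp_force: 0.0
cup [0.4639 0.2349 0.0708]
cup_floor [0.463  0.2445 0.1113]
fan_switch_tip [0.6392 0.2427 0.1702]
fan_switch_axis [0.6124 0.2406 0.1202]
cup [0.4563 0.233  0.0682]
cup_floor [0.462  0.2371 0.0984]
fan_switch_tip [0.6414 0.2326 0.173 ]
fan_switch_axis [0.6158 0.2443 0.1269]
cup [0.4714 0.2425 0.065 ]
cup_floor [0.4651 0.2406 0.1095]
fan_switch_tip [0.6395 0.2426 0.1799]
fan_switch_axis [0.6145 0.2316 0.1163]
26.9167
```

```bash
python3 -c "
from workcell import bot
print(bot.job_done())"
```

```text
the job is handed in; nothing more can be done
None
```

The cup hangs mouth down on the peg and is released, and the fan toggle is pushed over to its on stop (about 0.95 of 1.0 rad by camera); I handed the job in with about 27 s on the clock and got no verdict back.

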